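# Lock the gas regulator's setting

## Task

The pressure on the control unit's sloping panel has been set: lock it. Turn only the knurled lock ring clockwise until it is firmly hand-tight, re-gripping as often as needed, and leave the setting knob inside it exactly where it stands; then let go. Do not disturb the shut-off lever or the things lying round the unit.

Things in the scene. Friction and masses are not known exactly. Their poses are not given: they have to be found in the camera images.
- console: Stainless control unit fixed to the bench, 360 wide (its y), 240 deep (its x), origin at the centre of its underside, x axis to its rear. Its grey front panel slopes up to the rear at 20 degrees, from 45 high at the front lip to 125 near the rear.
- ring_centre (a point): Centre of the lock ring, half-way up it, 17.5 above the panel. Axes fixed to the panel (they do not turn): z the regulator's axis, out of the panel; y level, towards the gauge; x up the slope. The ring is a knurled aluminium collar in the middle of the panel, 56 in diameter, 20 tall, from 7.5 to 27.5 above the panel; grip any two opposite sides. The panel is bare for 45 around it.
- lock_ring (a joint): Angle of the ring on its thread in rad, growing as it is turned clockwise (looking at the panel). 0: backed right off. It turns stiffly (0.18 N m) to 3.5, where it bears on its washer and the thread stops.
- washer (a joint): How far, in rad, the ring, past 3.5, has wound up the nylon washer under it: 0 when loose. Turning it takes 0.3 N m plus 3 N m per rad (held still, up to 0.6 N m less). A twist of 0.15 to 0.35 rad past first bearing, or 0.5 N m with the ring held still, is firmly tight. Let go, it springs back to about 0.1 and stays. Locked: it stays above 0.05.
- setting_top (a point): Centre of the top of the black setting knob that stands up out of the middle of the ring, on the same axis: 33 in diameter, from 28.5 to 50 above the panel (this point at 50). Axes as ring_centre, fixed to the panel. Nothing may turn this knob.
- setting_mark (a point): Outer end of the white pointer line on top of the setting knob, 13 from its axis, 50 above the panel. It turns with the knob, which moves lightly (0.03 N m).
- gauge_face (a point): Middle of the face of the round pressure gauge, 72 in diameter and 14 tall, fixed on the panel 112 left (+y) of and 12 up the slope from the regulator; its needle follows the setting knob.
- shutoff_tip (a point): Ball, 10 in diameter, on the end of the steel shut-off lever 112 right (-y) of the regulator; 48 above the panel, the lever leaning down the slope.
- tube_rack_mid (a point): Loose white rack with capped glass tubes, 65 x 150 and 186 tall; point on its axis 80 up.
- depth_gauge_mid (a point): Loose sample depth gauge: clear column on a 60 square foot with a sample on top, 192 tall; point on its axis 50 up.
- solvent_mid (a point): Loose amber bottle, 60 in diameter and 125 tall; point on its axis 60 up.
- spanner_mid (a point): Loose steel spanner lying flat, 170 long and 8 thick; point at its middle.

How it is judged:
At the end, for the whole second after the job is handed in: The lock ring is run down (3.4 rad or more) and tight: its washer stays wound up by more than 0.05 rad after it is let go. The setting knob's pointer end is within 2 mm (about 9 degrees) of where it was, and the robot has let go (value of joint lock_ring above 3.4 rad and value of joint washer above 0.05 rad and velocity of joint washer above -0.05 rad/s and distance of setting_mark from where it was at the start of the episode below 0.002 m); the robot touches nothing.
It fails at once if the setting knob is turned (its pointer end moves more than 2 mm, about 9 degrees) (distance of setting_mark from where it was at the start of the episode above 0.002 m).
It fails at once if the shut-off lever is knocked (its ball moves more than 6 mm) (distance of shutoff_tip from where it was at the start of the episode above 0.006 m).
It fails at once if a thing beside the unit is shifted by more than 20 mm or toppled (distance of any of tube_rack_mid, depth_gauge_mid, solvent_mid, spanner_mid from where it was at the start of the episode above 0.02 m).
It also fails if it takes over 61 s, if anything falls off the work surface, if the arm or the gripper's body presses on something with over 40 N, if the wrist force passes 120 N, or if a joint passes its speed limit or range.

## Robot

A 7-joint arm with a two-finger parallel gripper is mounted at the origin on the work surface. World frame = base frame: x ahead of the robot, y to its left, z up, the work surface at z = 0. Lengths are in m, angles in rad, forces in N, time in s.
With the tool pointing down it reaches from about 0.425 to 0.825 m from the base axis. Payload 3.6 kg.
Tool frame: the origin (TCP) lies on the centre line of the jaws, within the pads' length; the fingertips stand 8 mm ahead of it and the grasp point (between the pads) lies 11 mm behind it; z points along the fingers, y is the direction in which the jaws open and shut (so a half turn about z gives the same grasp; the last joint's range is limited). The gripper opens to 85 mm and grips with 20 to 120 N. Pads are 22 mm wide; open, the fingers measure 114 mm over their backs; the gripper's body (76 mm by 85 mm) begins 54 mm behind the grasp point. The pads swing forward as they close: fully open they stand 13 mm farther back than shut.
Start: joints at [-1.284, 0.615, -0.013, 1.423, 0.008, 1.103, -0.04], TCP at [0.2, 0.618, 0.239] pointing down, gripper open.
Joint ranges: [-3.12, 3.12], [-0.3, 2.06], [-1.34, 1.32], [0.26, 2.42], [-1.36, 4.5], [0.01, 1.98], [-2.84, 2.84]. Speed limits (rad/s): [2.79, 2.79, 3.14, 3.14, 3.14, 3.14, 3.14].

## Interface

Orientations are given as a unit quaternion [w, x, y, z].
In Python, from bench import ctrl gives the robot as it stands.
- The arm moves only by the tool servo_tool, never from a script. Its argument "targets" is a list of rows, each a list of 3 entries, a list of its own where there are three numbers: the finger opening in mm, from 0 to 85.4, then the shift along the tool's x, y, z in mm, then the turn, a rotation vector about the tool's x, y, z in rad. In form: [[jaw, [dx, dy, dz], [wx, wy, wz]], ...]. A call has 1 to 12 rows; each row shifts and turns the commanded pose from where the row before left it, along the tool's axes as they then stand; what a row does not reach is not made up. A row lasts 1/12 s, in which the tool goes at most 41.7 mm and 7.16 degrees, less where a joint would pass 70% of its speed; a pose out of reach is approached as far as the arm can. A call with a gripper value outside its range is refused whole. The fingers move at their own pace and stop on an object; "squeeze" is the grip in N (left out, the last holds). Time passes only in rows, so rows that do not move let the fingers close. It gives the time, the measured TCP pose, the force and the opening at its end, in the units of the state.
- ctrl.get_obs(): the state, without advancing time (a new reading comes with each control period).
- ctrl.capture(name): name is "scene" or "top" or "wrist"; returns a dict with "image" (420x560x3 uint8, blue, green, red), "fx", "fy", "cx", "cy" (pixels), "camera_from_world" (4x4, takes a point from world to camera coordinates). Camera axes: x right, y down, z forward; pixel columns grow to the right and rows downward; lengths in m; the calibration is good to about 2 mm. A picture is of the moment at which its call begins. There is no depth.
- ctrl.job_done(): hands the job in, once; it reports no verdict.
Trained networks look in a picture, given as the dict that the camera call returned (one of the last four; its "shot" number tells which), for a name from the list of things; names that differ only in an ending like _2 or _b are one class to them, and where a whole thing is asked for, a point or a joint stands for the part that bears it (a point fixed in the world has none). Each returns a list of dicts, best first, with "score" (0 to 1); they miss things now and then, are a little off and sometimes report something else, mostly with a low value. They report only what shows in the picture. A call takes as long as a camera call.
- ctrl.recognise(name, picture): "xyz" ([x, y, z] in m, in world coordinates, good to about 4 mm: the middle of the surface that is visible of it).
- ctrl.pinpoint(name, picture): "xyz" ([x, y, z] in m, in world coordinates, good to about 4 mm: a listed point, or the origin of a listed thing).
The state is a dict: "t": time; "joint_pos": joint angles; "qvel": joint speeds; "joint_torque": joint torques, N m; "tcp_pos": TCP position; "tool_rot": TCP orientation; "contact_force": force on the tool from outside, world axes, zero at the start; "ft_torque": the same for the moment, N m; "finger_gap": opening from 0.0 (shut) to 1.0 (fully open).
Only numpy, scipy, OpenCV 4.12 (cv2) and the standard library are available. Lean on these libraries where they do the work, as an engineer would, in place of code of your own. Each camera call takes 0.05 s, during which the arm holds its last target.

## Working session

There is one attempt and no reset: what is moved stays moved. The work goes in short steps, Python scripts to look and compute and a tool call to move; the robot and the scene stay as the last step left them, time stands still between calls to the robot, and variables do not carry over. Pictures are saved under pics/ and viewed, and the job is handed in when it is done.

Besides the shell and the picture viewer there is one more tool, called after "Request:" in YAML: its name, and indented under it one key for each argument. servo_tool: Moves the arm, as the interface text tells. Its arguments: {"type":"object","properties":{"targets":{"type":"array"},"squeeze":{"type":"number"}},"required":["targets"]}

```bash
mkdir -p pics; ls
cat > h.py <<'E'
from bench import ctrl
import numpy as np, cv2
from scipy.spatial.transform import Rotation as R
def snap(n,f):
    p=ctrl.capture(n); cv2.imwrite(f'pics/{f}.png',p['image']); return p
def proj(p,x):
    c=(np.array(p['camera_from_world'])@np.r_[x,1])[:3]
    return np.array([p['fx']*c[0]/c[2]+p['cx'],p['fy']*c[1]/c[2]+p['cy']])
E
python3 - <<'E'
from h import *
o=ctrl.get_obs(); print(o)
for n in ['scene','top']:
    p=snap(n,n+'0')
    print(n,np.round(p['camera_from_world'],3).tolist(),p['fx'])
    for k in ['console','ring_centre','setting_top','setting_mark','gauge_face','shutoff_tip','tube_rack_mid','depth_gauge_mid','solvent_mid','spanner_mid']:
        try:
            r=ctrl.pinpoint(k,p)
            for d in r[:2]: print(k,np.round(d['xyz'],4),round(d['score'],2),proj(p,d['xyz']).round())
        except Exception as e: print(k,e)
E
```

```text
pics
{'t': 0.0, 'joint_pos': array([-1.28448694,  0.61591968, -0.01263053,  1.42495535,  0.00809217,
        1.10339054, -0.04039572]), 'qvel': array([-0.00067206,  0.00134122, -0.00034099, -0.00023133, -0.00112736,
       -0.00120566, -0.00072771]), 'joint_torque': array([ 7.03676815e-04, -4.69199717e+01,  2.59295180e-01, -1.71027392e+01,
        9.90808709e-03,  9.63444239e-03, -2.08590158e-07]), 'tcp_pos': array([0.19977259, 0.61773273, 0.23811908]), 'tool_rot': array([-1.92425157e-04,  1.55728530e-01,  9.87799020e-01, -1.29733614e-03]), 'contact_force': array([-0.09193252, -0.42267171, -0.43545092]), 'ft_torque': array([-0.05466885, -0.05129964, -0.02540454]), 'finger_gap': 1.0015432411646383}
scene [[-0.668, 0.744, -0.021, 0.337], [0.448, 0.379, -0.81, -0.169], [-0.594, -0.551, -0.587, 1.266], [0.0, 0.0, 0.0, 1.0]] 389.5171130869415
console [ 0.6105 -0.0119  0.0017] 0.82 [255. 248.]
ring_centre [ 0.5917 -0.012   0.1007] 0.77 [258. 210.]
setting_top [ 0.5821 -0.0081  0.1279] 0.71 [261. 198.]
setting_mark [0.5768 0.0028 0.1341] 0.51 [266. 197.]
gauge_face [0.6345 0.0934 0.0999] 0.
[... 425 characters left out ...]
0.998, 0.946], [0.0, 0.0, 0.0, 1.0]] 424.04422137786116
console [ 0.6086 -0.0159  0.0014] 0.63 [290. 171.]
ring_centre [ 0.5946 -0.0127  0.1028] 0.88 [290. 170.]
setting_top [ 0.5838 -0.0068  0.1295] 0.96 [287. 174.]
setting_mark [0.5749 0.0021 0.13  ] 0.66 [283. 178.]
setting_mark [0.6332 0.0926 0.1028] 0.63 [239. 153.]
gauge_face [0.6367 0.0897 0.1036] 0.66 [240. 152.]
shutoff_tip [ 0.5423 -0.1109  0.1202] 0.55 [339. 194.]
tube_rack_mid [ 0.491  -0.2551  0.0811] 0.93 [405. 218.]
depth_gauge_mid [ 0.3633 -0.2258  0.0489] 0.77 [390. 277.]
solvent_mid [0.6893 0.209  0.0587] 0.96 [187. 133.]
solvent_mid [0.5751 0.0008 0.1287] 0.35 [284. 178.]
spanner_mid [0.5422 0.3007 0.0046] 0.85 [153. 203.]
```

View pics/scene0.png

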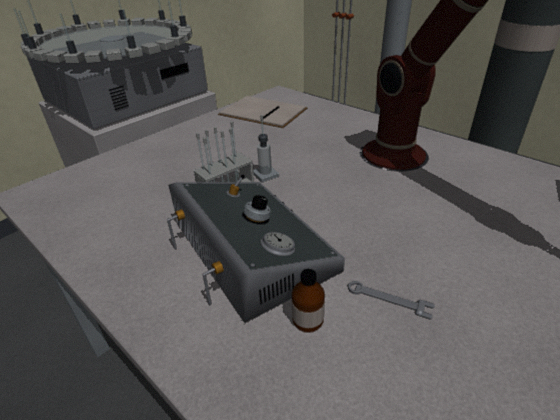

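View pics/top0.png

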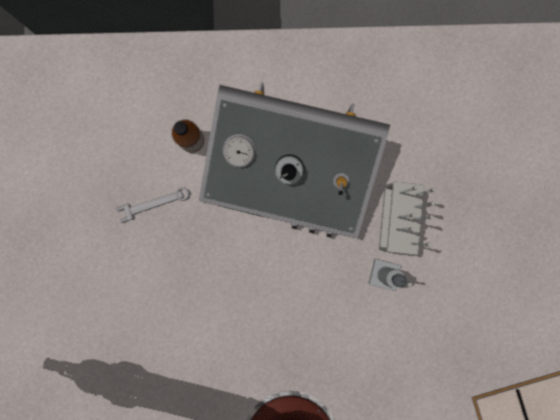

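The views agree: the console is at about (0.61, -0.013), yawed about -14°, with the ring at top-view pixel (290,170), the gauge at (240,152) and the lever at (339,190). I'll fit the console pose to these points, then check it with an overlay.

```bash
cat >> h.py <<'E'
s,c=np.sin(np.radians(20)),np.cos(np.radians(20))
def loc(px,py,h): # panel coords (m), regulator at origin -> console frame
    return np.array([-0.010+px*c-h*s,py,0.085+px*s+h*c])
PTS={'ring_centre':loc(0,0,.0175),'setting_top':loc(0,0,.05),'gauge_face':loc(.012,.112,.014),'console':np.zeros(3)}
def world(q,l): return R.from_euler('z',q[2]).apply(l)+[q[0],q[1],0]
def circ(p,q,px,py,h,r,img,col=(0,0,255),S=4,o=(0,0)):
    a=np.linspace(0,2*np.pi,90)
    u=[(proj(p,world(q,loc(px+r*np.cos(t),py+r*np.sin(t),h)))-o+.5)*S-.5 for t in a]
    cv2.polylines(img,[np.round(u).astype(int)],True,col,1)
E
cat > fit.py <<'E'
from h import *
from scipy.optimize import least_squares
P={n:ctrl.capture(n) for n in ['scene','top']}
M=[]
for n,p in P.items():
    for k in PTS:
        r=ctrl.pinpoint(k,p)
        if r and r[0]['score']>.5: M.append((k,np.array(r[0]['xyz'])))
f=lambda q:np.concatenate([(world(q,PTS[k])-x)[:2] for k,x in M])
r=least_squares(f,[.61,-.013,-.24],loss='soft_l1',f_scale=.003); q=r.x
print(q,np.degrees(q[2])); 
for k,x in M: print(k,((world(q,PTS[k])-x)*1e3).round(1))
np.save('q.npy',q)
for n,p in P.items():
    o=np.array([190,80]) if n=='top' else np.array([190,150]); S=4
    im=cv2.resize(p['image'][o[1]:o[1]+150,o[0]:o[0]+200],None,fx=S,fy=S,interpolation=cv2.INTER_CUBIC)
    circ(p,q,0,0,.0275,.028,im,o=o); circ(p,q,0,0,.05,.0165,im,(0,255,0),o=o); circ(p,q,.012,.112,.014,.036,im,o=o)
    for e in [(-.12,.045),(.1,.125)]:
        u=[(proj(p,world(q,[e[0],y,e[1]]))-o)*S for y in (-.18,.18)]
        cv2.line(im,*[tuple(int(v) for v in w) for w in u],(255,255,0),1)
    cv2.imwrite(f'pics/fit_{n}.png',im)
E
python3 fit.py
```

```text
[ 0.61070552 -0.01506016 -0.27958148] -16.01883857374515
ring_centre [ 2.8 -2.5 -0.4]
setting_top [-0.4  1.7 -0. ]
gauge_face [-0.7  1.7  2. ]
console [-2.2 -3.5 -1.7]
ring_centre [-1.   2.3 -0.9]
setting_top [-1.2 -1.   0.4]
gauge_face [ 1.   0.1 -1.7]
console [2.4 0.3 0.7]
```

View pics/fit_top.png

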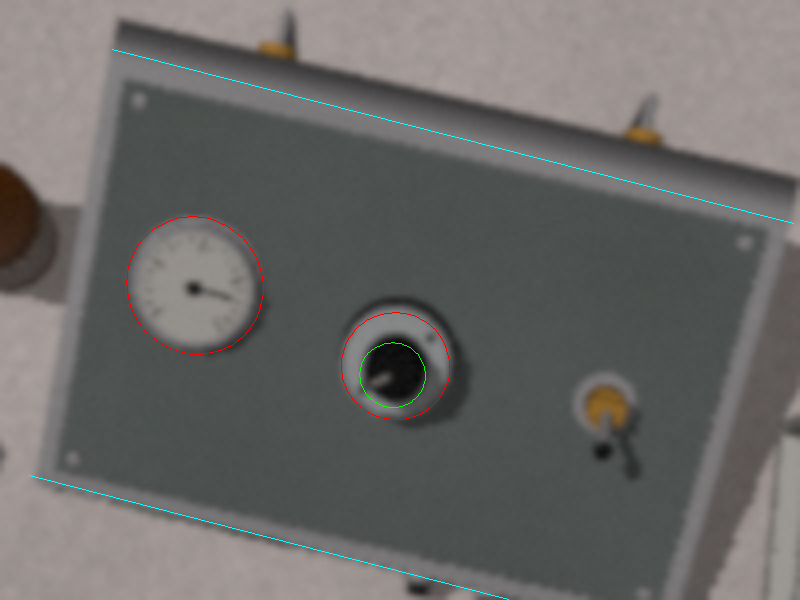

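View pics/fit_scene.png

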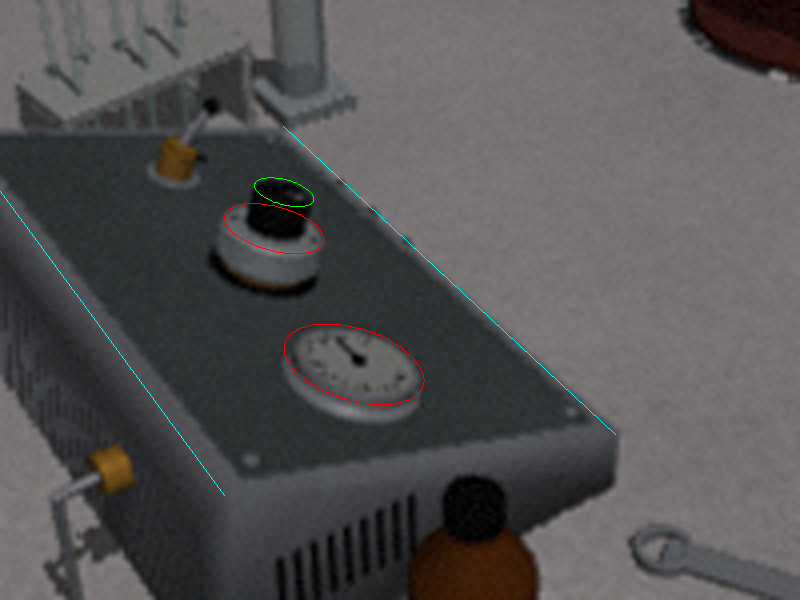

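```bash
cat >> h.py <<'E'
try: q=np.load('q.npy')
except Exception: q=None
def tool():
    o=ctrl.get_obs(); w=o['tool_rot']; return o,np.array(o['tcp_pos']),R.from_quat([w[1],w[2],w[3],w[0]])
def axes():
    return R.from_euler('z',q[2]).as_matrix()@np.array([[c,0,-s],[0,1,0],[s,0,c]])  # cols: panel x,y,z in world
def state():
    """tcp in panel coords (mm), tool angle about axis, tilt errors as rotvec in tool frame, force/torque in tool frame"""
    o,p,r=tool(); A=axes(); d=A.T@(p-world(q,loc(0,0,0)))*1e3
    T=A.T@r.as_matrix(); ang=np.arctan2(T[1,1],T[0,1]) # tool y direction in panel
    # tilt correction: rotate tool z to -n
    zt=r.as_matrix().T@(-A[:,2]); v=np.cross([0,0,1],zt); v=v/max(np.linalg.norm(v),1e-9)*np.arccos(np.clip(zt[2],-1,1))
    print('t',round(o['t'],2),'panel mm',d.round(1),'yang',ang.round(3),'tiltfix(tool)',v.round(3))
    print('toaxis tool mm',(r.as_matrix().T@A@np.array([-d[0],-d[1],0])).round(1),'F tool',r.inv().apply(o['contact_force']).round(1),'T tool',r.inv().apply(o['ft_torque']).round(2),'gap',round(o['finger_gap']*85.4,1))
    print('j',np.round(o['joint_pos'],2))
E
python3 - <<'E'
from h import *
state(); o,p,r=tool()
t=world(q,loc(0,0,.17)); print(t, r.inv().apply(t-p)*1e3, r.as_matrix().round(2))
E
```

```text
t 1.6 panel mm [-473.1  495.6  336.4] yang 1.54 tiltfix(tool) [-0.012 -0.349  0.   ]
toaxis tool mm [-460.7 -480.6 -161.8] F tool [-0.1 -0.1  0. ] T tool [-0.05 -0.    0.02] gap 85.1
j [-1.28  0.61 -0.01  1.42  0.01  1.1  -0.04]
[0.54520804 0.00374425 0.24474775] [-517.57161584 -478.70044283   -5.43751756] [[-0.95  0.31 -0.  ]
 [ 0.31  0.95 -0.  ]
 [ 0.   -0.   -1.  ]]
```

Request:
servo_tool:
  targets:
    - [85, [-21.5, -20, -1], [0, 0, 0]]
    - [85, [-21.5, -20, -1], [0, 0, 0]]
    - [85, [-21.5, -20, -1], [0, 0, 0]]
    - [85, [-21.5, -20, -1], [0, 0, 0]]
    - [85, [-21.5, -20, -1], [0, 0, 0]]
    - [85, [-21.5, -20, -1], [0, 0, 0]]
    - [85, [-21.5, -20, 0], [0, 0, 0]]
    - [85, [-21.5, -20, 0], [0, 0, 0]]
    - [85, [-21.5, -20, 0], [0, 0, 0]]
    - [85, [-21.5, -20, 0], [0, 0, 0]]
    - [85, [-21.5, -20, 0], [0, 0, 0]]
    - [85, [-21.5, -20, 0], [0, 0, 0]]

```text
t: 2.6
tcp_pos: [0.3723, 0.3095, 0.2456]
tool_rot: [0.0, 0.156, 0.988, 0.0]
contact_force: [1.1, 0.2, -0.8]
finger_gap: 0.994
```

Request:
servo_tool:
  targets:
    - [85, [-21.5, -20, 0], [0, -0.03, 0]]
    - [85, [-21.5, -20, 0], [0, -0.03, 0]]
    - [85, [-21.5, -20, 0], [0, -0.03, 0]]
    - [85, [-21.5, -20, 0], [0, -0.03, 0]]
    - [85, [-21.5, -20, 0], [0, -0.03, 0]]
    - [85, [-21.5, -20, 0], [0, -0.03, 0]]
    - [85, [-21.5, -20, 0], [0, -0.03, 0]]
    - [85, [-21.5, -20, 0], [0, -0.03, 0]]
    - [85, [-21.5, -20, 0], [0, -0.03, 0]]
    - [85, [-21.5, -20, 0], [0, -0.03, 0]]
    - [85, [-21.5, -20, 0], [0, -0.03, 0]]
    - [85, [0, 0, 0], [0, -0.02, 0]]

```text
t: 3.6
tcp_pos: [0.5279, 0.023, 0.2826]
tool_rot: [0.175, 0.158, 0.971, -0.029]
contact_force: [-0.4, 0.3, 0.5]
finger_gap: 0.998
```

Run:
```python
from h import *
state()
```

```text
t 3.6 panel mm [ -7.7  13.7 213.1] yang 1.53 tiltfix(tool) [-0.016  0.008  0.   ]
toaxis tool mm [ -8.3 -13.4   0.3] F tool [ 0.3  0.2 -0.6] T tool [0.05 0.31 0.03] gap 85.2
j [-0.35  0.25  0.21  1.98  0.19  0.6   0.96]
```

Request:
servo_tool:
  targets:
    - [85, [-4, -7, 10], [-0.008, 0.004, 0]]
    - [85, [-4, -7, 10], [-0.008, 0.004, 0]]
    - [85, [0, 0, 10], [0, 0, -0.115]]
    - [85, [0, 0, 10], [0, 0, -0.115]]
    - [85, [0, 0, 10], [0, 0, -0.115]]
    - [85, [0, 0, 10], [0, 0, -0.115]]
    - [85, [0, 0, 10], [0, 0, -0.115]]
    - [85, [0, 0, 0], [0, 0, -0.115]]
    - [85, [0, 0, 0], [0, 0, -0.115]]
    - [85, [0, 0, 0], [0, 0, -0.115]]
    - [85, [0, 0, 0], [0, 0, -0.115]]
    - [85, [0, 0, 0], [0, 0, -0.115]]

```text
t: 4.6
tcp_pos: [0.551, 0.0081, 0.2174]
tool_rot: [0.132, -0.405, 0.899, -0.108]
contact_force: [-0.4, 0.2, 0.2]
finger_gap: 0.998
```

Request:
servo_tool:
  targets:
    - [85, [0, 0, 0], [0, 0, -0.115]]
    - [85, [0, 0, 0], [0, 0, -0.115]]
    - [85, [0, 0, 0], [0, 0, -0.115]]
    - [85, [0, 0, 0], [0, 0, 0]]
    - [85, [0, 0, 0], [0, 0, 0]]

```text
t: 5.02
tcp_pos: [0.551, 0.0078, 0.2173]
tool_rot: [0.112, -0.549, 0.818, -0.129]
contact_force: [0.2, -0.6, -0.8]
finger_gap: 0.996
```

Run:
```python
from h import *
state()
p=snap('wrist','w1')
im=p['image'].copy()
circ(p,q,0,0,.0275,.028,im,S=1); circ(p,q,0,0,.05,.0165,im,(0,255,0),S=1); circ(p,q,.012,.112,.014,.036,im,S=1)
cv2.imwrite('pics/w1o.png',im)
for k in ['ring_centre','setting_top','setting_mark']:
    for d in ctrl.pinpoint(k,p)[:1]:
        print(k,(axes().T@(np.array(d['xyz'])-world(q,loc(0,0,0)))*1e3).round(1),d['score'])
```

```text
t 5.02 panel mm [ -5.2   5.5 142.7] yang 3.032 tiltfix(tool) [ 0.007  0.004 -0.   ]
toaxis tool mm [ 4.9 -5.8 -0.1] F tool [ 0.6 -0.1  0.9] T tool [-0.37  0.02  0.04] gap 85.1
j [ 0.04  0.38 -0.22  2.01  0.47  0.49  2.21]
ring_centre [-5.5  0.5 18.4] 0.82
setting_top [ 1.  -0.6 51.1] 0.65
setting_mark [-9.1  9.4 49.4] 0.8
```

View pics/w1o.png

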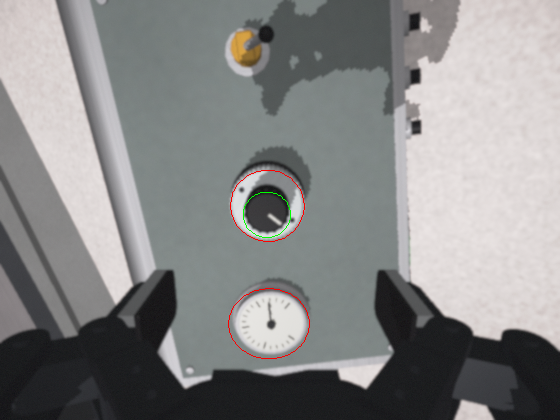

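```bash
cat > zoom.py <<'E'
from h import *
import sys
o=np.array([int(sys.argv[2]),int(sys.argv[3])]);S=5
p=ctrl.capture('wrist'); im=cv2.resize(p['image'][o[1]:o[1]+120,o[0]:o[0]+160],None,fx=S,fy=S,interpolation=cv2.INTER_CUBIC)
circ(p,q,0,0,.0275,.028,im,S=S,o=o); circ(p,q,0,0,.05,.0165,im,(0,255,0),S=S,o=o); circ(p,q,.012,.112,.014,.036,im,S=S,o=o)
cv2.imwrite(f'pics/{sys.argv[1]}.png',im); state()
A=axes();w=world(q,loc(0,0,.0275))
for e in (A[:,0],A[:,1]): print('px per mm',(proj(p,w+e*.01)-proj(p,w))/10)
E
python3 zoom.py z1 190 140
```

```text
t 5.27 panel mm [ -5.2   5.5 142.7] yang 3.034 tiltfix(tool) [ 0.007  0.004 -0.   ]
toaxis tool mm [ 4.9 -5.8 -0.1] F tool [-0.5  0.2  0.1] T tool [-0.38  0.06  0.02] gap 85.2
j [ 0.04  0.38 -0.22  2.01  0.47  0.49  2.21]
px per mm [-1.30190859  0.13993685]
px per mm [0.1495488  1.24742609]
```

View pics/z1.png

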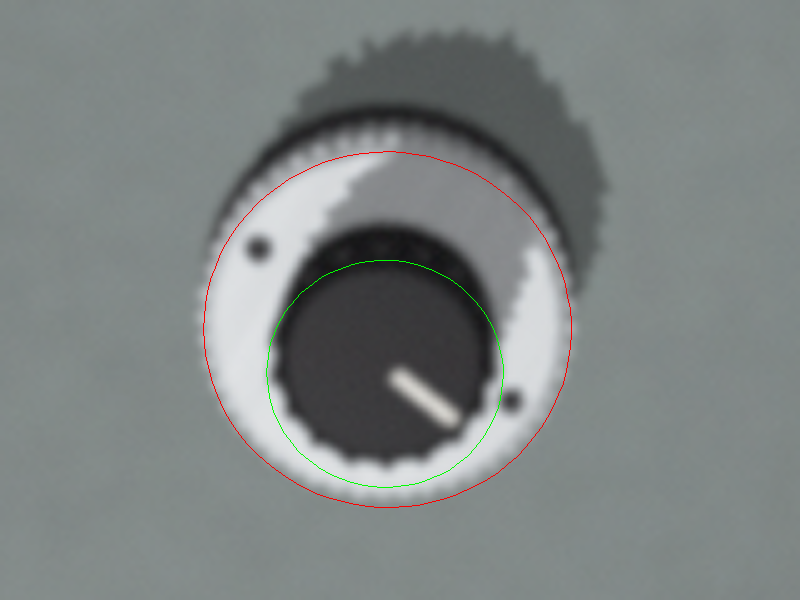

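Request:
servo_tool:
  targets:
    - [85, [3, -2.9, 0], [0.003, 0.002, 0]]
    - [85, [2.9, -2.8, 10], [0.003, 0.002, 0]]
    - [85, [0, 0, 10], [0, 0, -0.1]]
    - [85, [0, 0, 15], [0, 0, -0.1]]
    - [85, [0, 0, 15], [0, 0, -0.1]]
    - [85, [0, 0, 15], [0, 0, 0]]
    - [85, [0, 0, 10], [0, 0, 0]]
    - [85, [0, 0, 0], [0, 0, 0]]
    - [85, [0, 0, 0], [0, 0, 0]]

```text
t: 6.02
tcp_pos: [0.5782, -0.007, 0.1477]
tool_rot: [0.09, -0.666, 0.726, -0.147]
contact_force: [0.6, 0.6, -0.1]
finger_gap: 0.992
```

```bash
python3 zoom.py z2 190 200
python3 - <<'E'
from h import *
snap('wrist','w2')
E
```

```text
t 6.07 panel mm [-0.1 -1.  67.6] yang -2.949 tiltfix(tool) [ 0.001  0.    -0.   ]
toaxis tool mm [-0.9 -0.3  0. ] F tool [-0.4 -0.4 -0.4] T tool [-0.37 -0.11  0.03] gap 84.8
j [ 0.03  0.52 -0.18  2.02  0.67  0.35  2.35]
px per mm [-1.78337111 -0.3214652 ]
px per mm [-0.33956199  1.63133469]
```

View pics/w2.png

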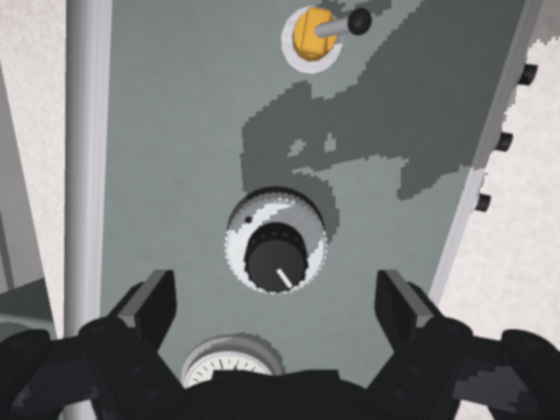

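View pics/z2.png

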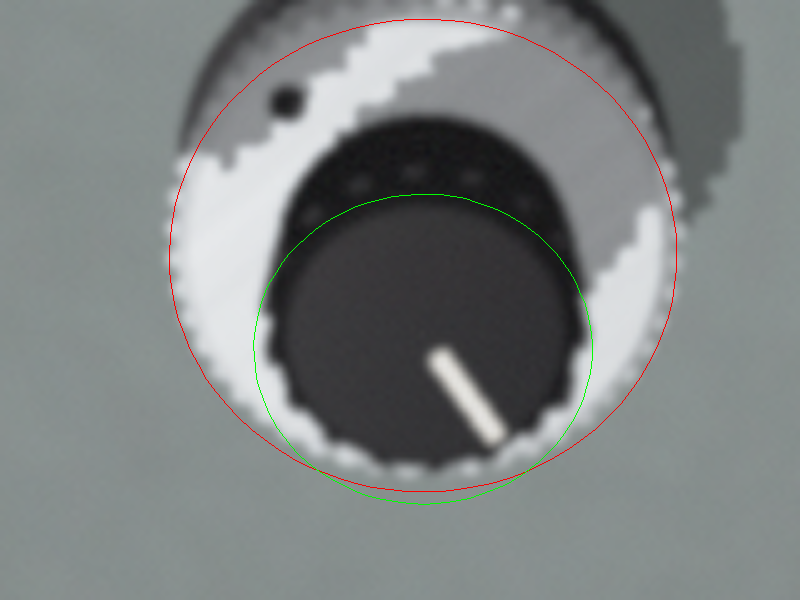

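Run:
```python
from h import *
d=axes()[:,1]*-.0018; np.save('q.npy',q+[d[0],d[1],0])
```

Request:
servo_tool:
  targets:
    - [85, [0.8, 0, 9], [0, 0, 0]]
    - [85, [0, 0, 9], [0, 0, 0]]
    - [85, [0, 0, 9], [0, 0, 0]]
    - [85, [0, 0, 9], [0, 0, 0]]
    - [85, [0, 0, 9], [0, 0, 0]]
    - [85, [0, 0, 5], [0, 0, 0]]
    - [85, [0, 0, 4.5], [0, 0, 0]]
    - [85, [0, 0, 0], [0, 0, 0]]
    - [85, [0, 0, 0], [0, 0, 0]]

```text
t: 6.87
tcp_pos: [0.5961, -0.0127, 0.0969]
tool_rot: [0.09, -0.666, 0.726, -0.147]
contact_force: [0.8, -0.4, 1.0]
finger_gap: 0.993
```

Run:
```python
from h import *
state(); snap('wrist','w3'); snap('scene','s3')
```

```text
t 6.87 panel mm [-0.3  0.1 12.8] yang -2.948 tiltfix(tool) [ 0.002  0.    -0.   ]
toaxis tool mm [ 0.1 -0.3 -0. ] F tool [ 0.4 -1.1 -0.6] T tool [-0.25 -0.05 -0.04] gap 84.8
j [-0.03  0.62 -0.07  2.02  0.74  0.23  2.28]
```

View pics/w3.png

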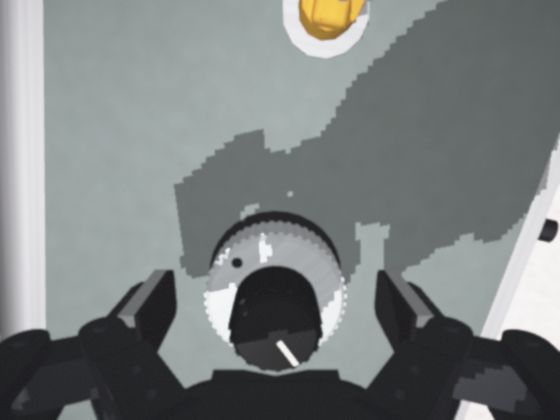

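View pics/s3.png

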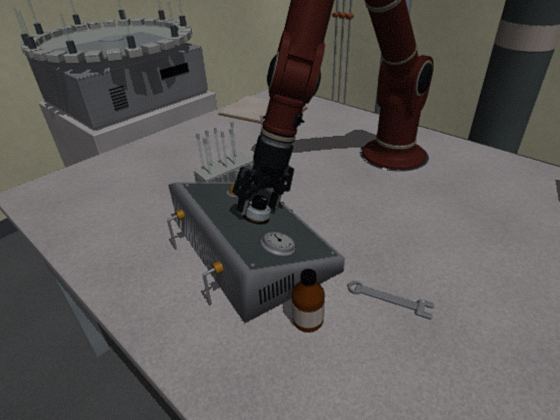

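The jaws straddle the ring evenly: the ring's centre is at column 275 and the jaws' mid at 276, and the knob pointer ends at (297,365). Closing now.

Request:
servo_tool:
  targets:
    - [45, [0, 0, 0], [0, 0, 0]]
    - [45, [0, 0, 0], [0, 0, 0]]
    - [45, [0, 0, 0], [0, 0, 0]]
    - [45, [0, 0, 0], [0, 0, 0]]
    - [45, [0, 0, 0], [0, 0, 0]]
    - [45, [0, 0, 0], [0, 0, 0]]
    - [45, [0, 0, 0], [0, 0, 0]]
    - [45, [0, 0, 0], [0, 0, 0]]
  squeeze: 70

```text
t: 7.63
tcp_pos: [0.5959, -0.0127, 0.0981]
tool_rot: [0.091, -0.666, 0.726, -0.148]
contact_force: [-2.4, 0.3, 5.9]
finger_gap: 0.627
```

Run:
```python
from h import *
state(); snap('wrist','w4')
```

```text
t 7.63 panel mm [-0.1 -0.1 14. ] yang -2.949 tiltfix(tool) [ 0.001  0.    -0.   ]
toaxis tool mm [-0.  -0.1 -0. ] F tool [ 0.3  0.3 -6.4] T tool [-0.54 -0.05  0.03] gap 53.6
j [-0.03  0.62 -0.07  2.02  0.74  0.23  2.28]
```

View pics/w4.png

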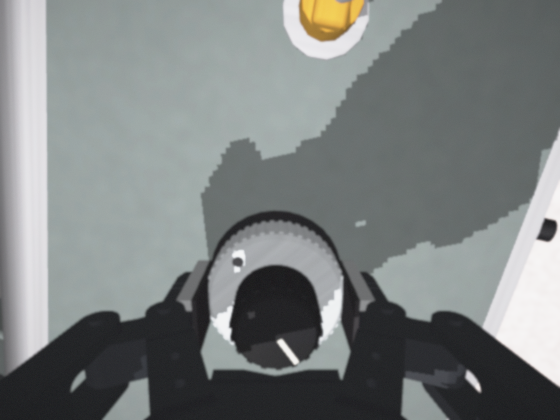

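Request:
servo_tool:
  targets:
    - [45, [0, 0, 0], [0, 0, 0.05]]
    - [45, [0, 0, 0], [0, 0, 0.06]]
    - [45, [0, 0, 0], [0, 0, 0.06]]
    - [45, [0, 0, 0], [0, 0, 0.06]]
    - [45, [0, 0, 0], [0, 0, 0.06]]
    - [45, [0, 0, 0], [0, 0, 0.06]]

```text
t: 8.18
tcp_pos: [0.5957, -0.0126, 0.0981]
tool_rot: [0.115, -0.528, 0.831, -0.13]
contact_force: [-3.5, -0.2, 5.3]
finger_gap: 0.631
```

Run:
```python
from h import *
state(); snap('wrist','w5')
```

```text
t 8.18 panel mm [-0.3 -0.  14. ] yang 2.983 tiltfix(tool) [ 0.001 -0.     0.   ]
toaxis tool mm [-0.1 -0.3 -0. ] F tool [ 1.4  1.1 -6.1] T tool [-0.66  0.19 -0.2 ] gap 53.9
j [-0.08  0.62  0.    2.02  0.59  0.21  2.07]
```

View pics/w5.png

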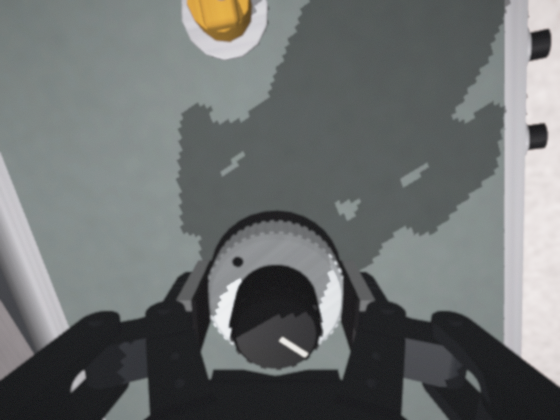

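The ring turns with the jaws (its dot stays at (238,262)) and the pointer stays fixed in the world. The moment about the tool axis is -0.2 N m, which matches the thread. Continuing.

Request:
servo_tool:
  targets:
    - [45, [0, 0, 0], [0, 0, 0.08]]
    - [45, [0, 0, 0], [0, 0, 0.08]]
    - [45, [0, 0, 0], [0, 0, 0.08]]
    - [45, [0, 0, 0], [0, 0, 0.08]]
    - [45, [0, 0, 0], [0, 0, 0.08]]
    - [45, [0, 0, 0], [0, 0, 0.08]]
    - [45, [0, 0, 0], [0, 0, 0.08]]
    - [45, [0, 0, 0], [0, 0, 0.06]]

```text
t: 8.9
tcp_pos: [0.5953, -0.0123, 0.0979]
tool_rot: [0.149, -0.25, 0.953, -0.088]
contact_force: [-4.1, 0.3, 5.6]
finger_gap: 0.631
```

Run:
```python
from h import *
state()
```

```text
t 8.9 panel mm [-0.8  0.2 14. ] yang 2.363 tiltfix(tool) [ 0.002 -0.001  0.   ]
toaxis tool mm [-0.4 -0.7 -0. ] F tool [ 2.   0.7 -6.6] T tool [-0.64  0.5  -0.24] gap 53.9
j [-0.15  0.62  0.1   2.02  0.31  0.18  1.71]
```

Request:
servo_tool:
  targets:
    - [45, [0, 0, 0], [0, 0, 0.08]]
    - [45, [0, 0, 0], [0, 0, 0.08]]
    - [45, [0, 0, 0], [0, 0, 0.08]]
    - [45, [0, 0, 0], [0, 0, 0.08]]
    - [45, [0, 0, 0], [0, 0, 0.08]]
    - [45, [0, 0, 0], [0, 0, 0.08]]
    - [45, [0, 0, 0], [0, 0, 0.06]]

```text
t: 9.48
tcp_pos: [0.5953, -0.0119, 0.0978]
tool_rot: [0.167, 0.013, 0.985, -0.045]
contact_force: [-4.1, 1.6, 6.2]
finger_gap: 0.628
```

Run:
```python
from h import *
state(); snap('wrist','w6')
```

```text
t 9.48 panel mm [-1.   0.6 14. ] yang 1.823 tiltfix(tool) [ 0.002 -0.002  0.   ]
toaxis tool mm [-0.8 -0.8 -0. ] F tool [ 1.8  0.9 -7.3] T tool [-0.46  0.73 -0.15] gap 53.7
j [-0.2   0.62  0.18  2.03  0.06  0.17  1.42]
```

View pics/w6.png

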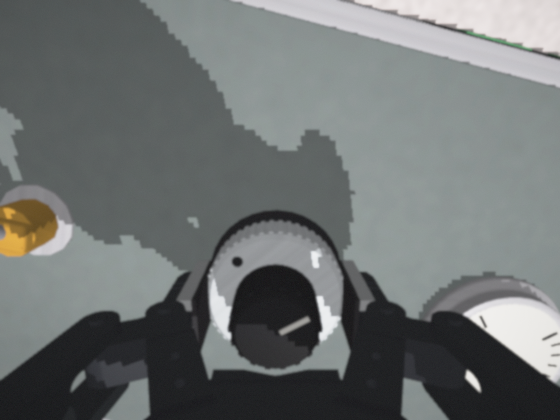

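Request:
servo_tool:
  targets:
    - [45, [0, 0, 0], [0, 0, 0.08]]
    - [45, [0, 0, 0], [0, 0, 0.08]]
    - [45, [0, 0, 0], [0, 0, 0.08]]
    - [45, [0, 0, 0], [0, 0, 0.08]]
    - [45, [0, 0, 0], [0, 0, 0.08]]
    - [45, [0, 0, 0], [0, 0, 0.06]]

```text
t: 10.03
tcp_pos: [0.5954, -0.0115, 0.0978]
tool_rot: [0.172, 0.237, 0.956, -0.005]
contact_force: [-3.6, 1.5, 7.1]
finger_gap: 0.625
```

Run:
```python
from h import *
state()
```

```text
t 10.03 panel mm [-1.  1. 14.] yang 1.363 tiltfix(tool) [ 0.001 -0.003  0.   ]
toaxis tool mm [-1.1 -0.8 -0. ] F tool [ 1.3  0.2 -8. ] T tool [-0.11  0.78 -0.15] gap 53.4
j [-0.24  0.63  0.24  2.03 -0.16  0.17  1.17]
```

Request:
servo_tool:
  targets:
    - [45, [0, 0, 0], [0, 0, 0.08]]
    - [45, [0, 0, 0], [0, 0, 0.08]]
    - [45, [0, 0, 0], [0, 0, 0.08]]
    - [45, [0, 0, 0], [0, 0, 0.06]]

```text
t: 10.37
tcp_pos: [0.5956, -0.0113, 0.0979]
tool_rot: [0.171, 0.378, 0.91, 0.021]
contact_force: [-3.5, 2.1, 5.7]
finger_gap: 0.637
```

Run:
```python
from h import *
state()
```

```text
t 10.37 panel mm [-0.9  1.2 14. ] yang 1.063 tiltfix(tool) [ 0.001 -0.003  0.   ]
toaxis tool mm [-1.3 -0.7 -0. ] F tool [ 2.1  0.1 -6.7] T tool [ 0.05  0.76 -0.21] gap 54.4
j [-0.26  0.63  0.28  2.03 -0.3   0.18  1.01]
```

Request:
servo_tool:
  targets:
    - [45, [0, 0, 0], [0, 0, 0.08]]
    - [45, [0, 0, 0], [0, 0, 0.08]]
    - [45, [0, 0, 0], [0, 0, 0.08]]
    - [45, [0, 0, 0], [0, 0, 0.06]]

```text
t: 10.7
tcp_pos: [0.5958, -0.0112, 0.0979]
tool_rot: [0.166, 0.509, 0.843, 0.046]
contact_force: [-3.4, 3.0, 6.3]
finger_gap: 0.633
```

Run:
```python
from h import *
state()
```

```text
t 10.7 panel mm [-0.7  1.4 14. ] yang 0.763 tiltfix(tool) [ 0.    -0.003  0.   ]
toaxis tool mm [-1.5 -0.5 -0. ] F tool [ 2.6  0.1 -7.3] T tool [ 0.22  0.67 -0.22] gap 54.1
j [-0.29  0.64  0.32  2.03 -0.44  0.18  0.84]
```

Request:
servo_tool:
  targets:
    - [45, [0, 0, 0], [0, 0, 0.05]]
    - [45, [0, 0, 0], [0, 0, 0.05]]
    - [45, [0, 0, 0], [0, 0, 0.05]]
    - [45, [0, 0, 0], [0, 0, 0.05]]

```text
t: 11.03
tcp_pos: [0.5959, -0.0112, 0.098]
tool_rot: [0.161, 0.59, 0.788, 0.063]
contact_force: [-3.7, 2.5, 6.3]
finger_gap: 0.63
```

Run:
```python
from h import *
state(); snap('wrist','w7')
```

```text
t 11.03 panel mm [-0.5  1.5 14. ] yang 0.564 tiltfix(tool) [ 0.    -0.003  0.   ]
toaxis tool mm [-1.5 -0.3 -0. ] F tool [ 2.2 -0.8 -7.3] T tool [ 0.29  0.59 -0.19] gap 53.8
j [-0.31  0.64  0.35  2.03 -0.53  0.19  0.73]
```

View pics/w7.png

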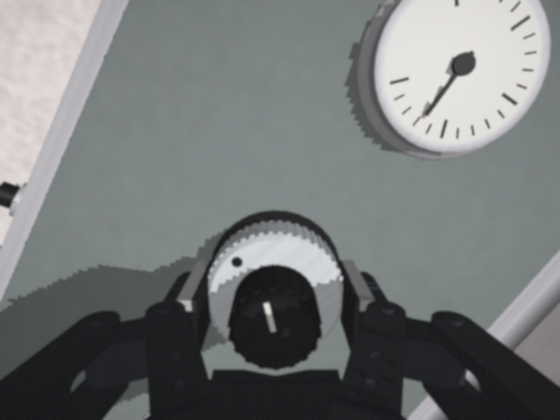

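Request:
servo_tool:
  targets:
    - [45, [0, 0, 0], [0, 0, 0.05]]
    - [45, [0, 0, 0], [0, 0, 0.05]]
    - [45, [0, 0, 0], [0, 0, 0.05]]
    - [45, [0, 0, 0], [0, 0, 0.05]]

```text
t: 11.42
tcp_pos: [0.596, -0.0111, 0.098]
tool_rot: [0.154, 0.665, 0.727, 0.078]
contact_force: [-3.5, 1.8, 6.6]
finger_gap: 0.632
```

Run:
```python
from h import *
state()
```

```text
t 11.42 panel mm [-0.4  1.5 14. ] yang 0.368 tiltfix(tool) [-0.    -0.003  0.   ]
toaxis tool mm [-1.6 -0.1 -0. ] F tool [ 1.2 -1.  -7.5] T tool [ 0.46  0.46 -0.89] gap 54.0
j [-0.33  0.65  0.38  2.03 -0.62  0.2   0.62]
```

Request:
servo_tool:
  targets:
    - [45, [0, 0, 0], [0, 0, 0.05]]
    - [45, [0, 0, 0], [0, 0, 0.05]]
    - [45, [0, 0, 0], [0, 0, 0.05]]

```text
t: 11.67
tcp_pos: [0.5962, -0.0111, 0.0981]
tool_rot: [0.148, 0.716, 0.676, 0.089]
contact_force: [-3.8, 0.9, 6.4]
finger_gap: 0.63
```

Run:
```python
from h import *
state()
```

```text
t 11.67 panel mm [-0.3  1.6 14. ] yang 0.221 tiltfix(tool) [-0.001 -0.003  0.   ]
toaxis tool mm [-1.6 -0.1 -0. ] F tool [ 0.2 -1.5 -7.4] T tool [ 0.46  0.23 -1.23] gap 53.8
j [-0.35  0.65  0.41  2.03 -0.69  0.21  0.54]
```

Request:
servo_tool:
  targets:
    - [45, [0, 0, 0], [0, 0, 0.05]]
    - [45, [0, 0, 0], [0, 0, 0.05]]

```text
t: 11.83
tcp_pos: [0.5962, -0.0111, 0.0981]
tool_rot: [0.144, 0.749, 0.64, 0.096]
contact_force: [-2.8, 0.5, 6.9]
finger_gap: 0.628
```

Run:
```python
from h import *
state()
```

```text
t 11.83 panel mm [-0.3  1.6 14. ] yang 0.123 tiltfix(tool) [-0.001 -0.003  0.   ]
toaxis tool mm [-1.6  0.1 -0. ] F tool [-0.2 -0.4 -7.5] T tool [ 0.47  0.15 -1.53] gap 53.6
j [-0.36  0.66  0.43  2.03 -0.73  0.22  0.48]
```

The washer torque came up sooner than I expected. I had queued three moves together, so the twist went slightly past the recommended window: 1.53 N m corresponds to about 0.41 rad. I'll ease the held ring back into the window slowly before letting go, so it doesn't snap back.

Request:
servo_tool:
  targets:
    - [45, [0, 0, 0], [0, 0, -0.03]]
    - [45, [0, 0, 0], [0, 0, -0.03]]
    - [45, [0, 0, 0], [0, 0, -0.03]]
    - [45, [0, 0, 0], [0, 0, -0.03]]
    - [45, [0, 0, 0], [0, 0, -0.03]]
    - [45, [0, 0, 0], [0, 0, 0]]
    - [45, [0, 0, 0], [0, 0, 0]]

```text
t: 12.42
tcp_pos: [0.5961, -0.0111, 0.098]
tool_rot: [0.15, 0.7, 0.693, 0.086]
contact_force: [-2.7, 1.5, 5.9]
finger_gap: 0.635
```

Run:
```python
from h import *
state(); snap('wrist','w8')
```

```text
t 12.42 panel mm [-0.4  1.5 14. ] yang 0.27 tiltfix(tool) [-0.001 -0.003  0.   ]
toaxis tool mm [-1.6 -0.1 -0. ] F tool [ 1.  -0.6 -6.5] T tool [ 0.37  0.39 -0.76] gap 54.2
j [-0.34  0.65  0.4   2.03 -0.66  0.21  0.57]
```

View pics/w8.png

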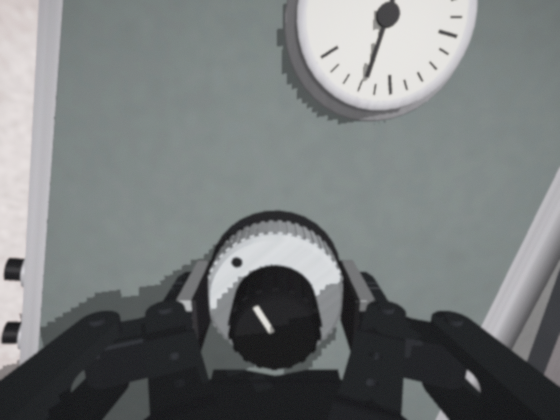

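The held torque is 0.76 N m with the ring still, which is firmly tight, and the ring dot is still at (238,262), so the grip has not slipped. Releasing.

Request:
servo_tool:
  targets:
    - [75, [0, 0, 0], [0, 0, 0]]
    - [80, [0, 0, 0], [0, 0, 0]]
    - [80, [0, 0, 0], [0, 0, 0]]
    - [80, [0, 0, 0], [0, 0, 0]]
    - [80, [0, 0, 0], [0, 0, 0]]
    - [80, [0, 0, 0], [0, 0, 0]]

```text
t: 12.97
tcp_pos: [0.5961, -0.013, 0.0972]
tool_rot: [0.151, 0.702, 0.691, 0.085]
contact_force: [0.1, -0.2, 1.0]
finger_gap: 0.941
```

Run:
```python
from h import *
state(); snap('wrist','w9')
```

```text
t 12.97 panel mm [-0.2 -0.2 13. ] yang 0.264 tiltfix(tool) [-0.001 -0.     0.   ]
toaxis tool mm [ 0.2  0.2 -0. ] F tool [-0.2  0.4 -0.9] T tool [0.35 0.07 0.  ] gap 80.4
j [-0.34  0.65  0.4   2.03 -0.67  0.21  0.57]
```

View pics/w9.png

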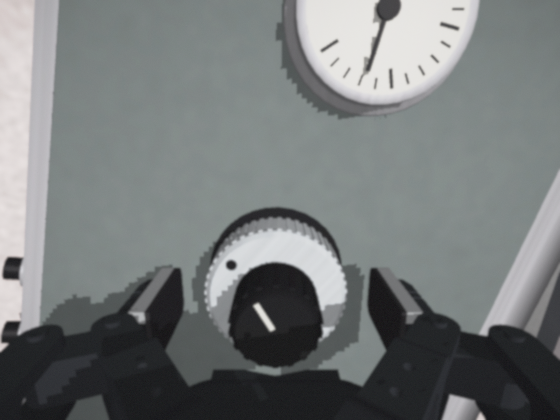

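The jaws are clear on both sides. The ring dot moved only slightly back, from (238,262) to (231,265). Retracting along the tool axis.

Request:
servo_tool:
  targets:
    - [80, [0, 0, -6], [0, 0, 0]]
    - [80, [0, 0, -12], [0, 0, 0]]
    - [80, [0, 0, -15], [0, 0, 0]]
    - [80, [0, 0, -15], [0, 0, 0]]
    - [80, [0, 0, -15], [0, 0, 0]]
    - [80, [0, 0, -15], [0, 0, 0]]
    - [80, [0, 0, -15], [0, 0, 0]]
    - [80, [0, 0, -15], [0, 0, 0]]
    - [80, [0, 0, -15], [0, 0, 0]]
    - [80, [0, 0, -6], [0, 0, 0]]
    - [80, [0, 0, 0], [0, 0, 0]]
    - [80, [0, 0, 0], [0, 0, 0]]

```text
t: 14.02
tcp_pos: [0.5538, -0.0004, 0.2185]
tool_rot: [0.151, 0.701, 0.691, 0.085]
contact_force: [-0.5, -0.3, -0.5]
finger_gap: 0.942
```

Run:
```python
from h import *
state(); p=snap('wrist','w10')
A=axes(); w0=world(q,loc(0,0,0))
for k in ['setting_mark','setting_top']:
    for d in ctrl.pinpoint(k,p)[:1]: print(k,(A.T@(np.array(d['xyz'])-w0)*1e3).round(1),d['score'])
p=snap('scene','s10'); p0=None
a=cv2.imread('pics/scene0.png');b=p['image']
for k in ['shutoff_tip','tube_rack_mid','depth_gauge_mid','solvent_mid','spanner_mid']:
    for d in ctrl.pinpoint(k,p)[:1]: print(k,np.round(d['xyz'],3),round(d['score'],2))
```

```text
t 14.02 panel mm [ -0.2   0.2 142.2] yang 0.265 tiltfix(tool) [-0.001 -0.001  0.   ]
toaxis tool mm [-0.2  0.1 -0. ] F tool [-0.2 -0.7  0.4] T tool [ 0.35  0.11 -0.02] gap 80.4
j [-0.63  0.45  0.75  2.02 -0.48  0.47  0.4 ]
setting_mark [-11.5  10.6  49.6] 0.79
setting_top [ 2.3 -1.4 51. ] 0.86
shutoff_tip [ 0.542 -0.111  0.124] 0.55
tube_rack_mid [ 0.488 -0.257  0.078] 0.84
depth_gauge_mid [ 0.363 -0.223  0.048] 0.66
solvent_mid [0.579 0.006 0.132] 0.63
spanner_mid [0.54  0.301 0.   ] 0.57
```

View pics/w10.png

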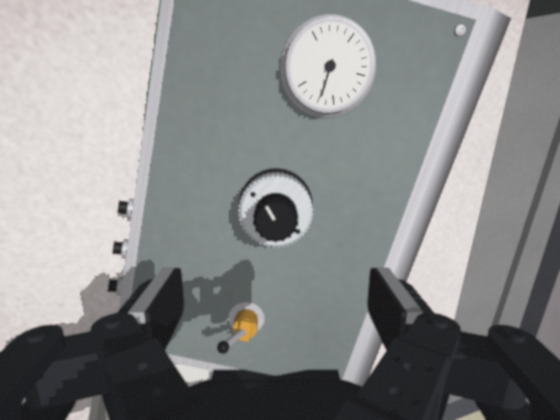

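View pics/s10.png

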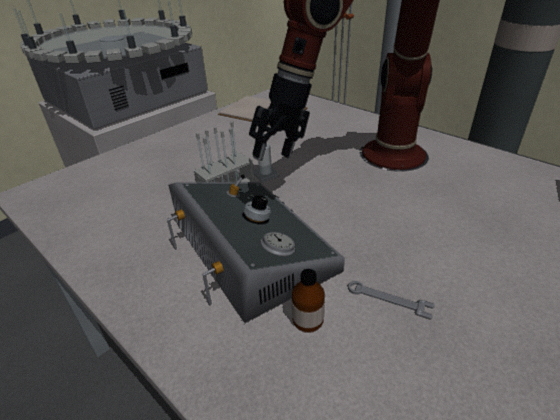

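Run:
```python
from h import *
p=ctrl.capture('wrist'); A=axes(); w=world(q,loc(0,0,.05))
J=np.array([(proj(p,w+e*.01)-proj(p,w))/10 for e in (A[:,0],A[:,1])]).T
J0=np.array([[-1.302,.140],[.150,1.247]]).T
def end(im):
    g=cv2.cvtColor(im,cv2.COLOR_BGR2GRAY); return g
def line(img,c):
    g=cv2.cvtColor(img,cv2.COLOR_BGR2GRAY).astype(float); y0,x0=int(c[1])-13,int(c[0])-13
    k=g[y0:y0+27,x0:x0+27]; m=(k>115).astype(np.uint8)
    n,l,s,ce=cv2.connectedComponentsWithStats(m); yy,xx=np.nonzero(l==min(range(1,n),key=lambda i:abs(s[i,4]-30)))
    v=cv2.fitLine(np.c_[xx,yy].astype(np.float32),cv2.DIST_L2,0,.01,.01).ravel(); return v[:2],s[1:,4],v[2:]+[x0,y0]
for im,j,c0 in ((cv2.imread('pics/w1.png'),J0,(274,217)),(p['image'],J,(271,213))):
    v,s,m=line(im,c0); d=np.linalg.solve(j,v); print(s,m,np.degrees(np.arctan2(d[1],d[0])))
```

```text
[69 65] [283.7076931  226.53846169] -136.72697847940202
[68] [270.02941132 212.10294151] -44.260566856633005
```

The pointer direction was 135° in the panel frame at the start, worked out by hand from the zoomed view. It is 135.7° now, so the knob hasn't moved. Handing in.

Run:
```python
from h import *
print(ctrl.job_done()); state()
```

```text
the job is handed in; nothing more can be done
None
the job is handed in; nothing more can be done
```

The lock ring is tightened and released, and I handed the job in at about 14 s of the 61 s allowed. No verdict is given.

- **Turning:** One grip at 70 N was enough. I turned the ring clockwise about 3.2 rad and the grip did not slip. The thread torque stayed near 0.2 N m until the washer came up.
- **Overshoot:** I queued the last moves together, so the twist peaked at 1.53 N m, about 0.41 rad on the washer. That is past the 0.15–0.35 rad window. I then eased the held ring back about 0.15 rad, to about 0.26 rad. It held 0.76 N m while still, where 0.5 counts as firmly tight. Then I let go.
- **After release:** The ring sprang back only slightly. I could not read the washer angle directly.
- **Setting knob:** The pointer direction was about 135° in the panel frame before and 135.7° after. The "before" figure was read by hand, because the automatic line fit picked the wrong feature in that picture.
- **Surroundings:** The shut-off ball, rack, depth gauge and spanner were found where they had been, within the networks' accuracy. The last detection of the bottle was wrong (it reported the regulator), but in the scene picture the bottle stands unmoved.
- **Arm:** It stopped about 140 mm above the panel, with forces near zero and touching nothing.

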